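Lift a stone sample out of the blasting cabinet through its round port

TASK

Reach through the round port of the blasting cabinet, lift the stone block off the pedestal inside and bring it out through the port without knocking the cabinet. Then lower it onto the round table of the height-adjustable stand until you feel it touch, let go only then, and leave it lying flat in the middle of the table. Leave the tape measure behind the cabinet where it is.

Things in the scene. Friction and masses are not known exactly. Their poses are not given: they have to be found in the camera images.
- stone_block: pale stone offcut, a plain block 55 (own x) x 85 (own y) x 42 (own z) mm, 0.3 to 0.65 kg. Origin: centre of its underside. It lies flat and unfastened on the pedestal, overhanging it all round, its long y axis along the cabinet's x axis within 0.15 rad, either sense: grip it across its 55 mm width, along its own x.
- cabinet: grey bench blasting cabinet, fixed, 200 (x) x 220 (y) mm, walls 4 mm. Origin: centre of its underside; x points from its front to its back, z up. Its front looks to the robot's left. Front wall 105 mm high; from there the port panel slopes up and back to the roof at 221 mm. Do not knock it with over 25 N.
- port_panel: sloping panel of the cabinet, fixed, 5 mm thick, with its only opening: a round port, 165 mm diameter, with a 4 mm raised ring. Origin: centre of the port on the outer face; z is the port's axis, pointing out, up and to the cabinet's front, 40 degrees from vertical; y is level. The stone block's middle is about 50 mm behind the port along this axis.
- pedestal: fixed aluminium pedestal on the cabinet's floor, behind the port: a disc of 52 mm diameter on a thin stem. Origin: centre of its foot; its top is 96 mm above that, 100 mm above the bench. It stands within 5 mm of the cabinet's origin in x and in y.
- stand: fixed stand: dark steel foot and column, on it a flat round aluminium table, both 110 mm in diameter. Origin: centre of the foot's underside, on the bench, right below the table's middle. The height of the table's top is not measured: 90 to 130 mm above the bench, different each time; feel for it (or see it). It slips down if pressed with over 60 N.
- tape_measure: bystander, loose, on the bench behind the cabinet, to the robot's right: tape measure, 39x88x67 mm, origin at the centre of its underside
- screen_edge (a point): middle of the upper edge of the clear screen, framed in aluminium, on the cabinet. The screen, 140 mm long, 220 mm wide, rises from the roof's front edge (cabinet x = 45, z = 221 mm) and leans 35 degrees forward over the port, to here (x = -35, z = 336 mm). No room for an upright gripper: lean the tool's top about 40 degrees to the cabinet's front, as the port's axis does.

How it is judged:
By the outcome, as a careful person would: the job done as asked, in the order asked, and still so for the second after the job is handed in, with the robot touching nothing.
It also fails if it takes over 45 s, if anything falls off the work surface, if the arm or the gripper's body presses on something with over 40 N, if the wrist force passes 120 N, or if a joint passes its speed limit or range.

ROBOT

A 7-joint arm with a two-finger parallel gripper is mounted at the origin on the work surface; the furniture and walls round the work are solid. World frame = base frame: x ahead of the robot, y to its left, z up, the work surface at z = 0. Lengths are in m, angles in rad, forces in N, time in s.
With the tool pointing down it reaches from about 0.35 to 0.9 m from the base axis. Payload 7.2 kg.
Tool frame: the origin (TCP) lies on the centre line of the jaws, within the pads' length; the fingertips stand 11 mm ahead of it and the grasp point (between the pads) lies 8 mm behind it; z points along the fingers, y is the line along which they close (so a half turn about z gives the same grasp; the last joint's range is limited). The gripper opens to 85 mm and grips with 20 to 120 N. Pads are 22 mm wide; open, the fingers measure 114 mm over their backs; the gripper's body (76 mm by 85 mm) begins 54 mm behind the grasp point. The pads swing forward as they close: fully open they stand 13 mm farther back than shut.
Start: joints at [-1.194, 0.411, -0.013, 1.596, 0.006, 1.134, -0.082], TCP at [0.269, 0.564, 0.242] pointing down, gripper open.
Joint ranges: [-2.95, 2.95], [-0.29, 1.99], [-1.47, 1.44], [0.14, 2.54], [-1.03, 4.17], [0.13, 1.85], [-2.86, 2.86]. Speed limits (rad/s): [2.39, 2.39, 3.01, 3.01, 3.14, 3.14, 3.14].

INTERFACE

Orientations are given as a unit quaternion [x, y, z, w].
In Python, from plant import r gives the robot as it stands. The module is installed in compiled form; this text tells all that it offers.
- The arm moves only by the shell command python3 -m creep 'ROWS' [FORCE]. ROWS is JSON, a list of rows, each an object with "slide": the shift along the tool's x, y, z in mm, a list of three; "rotation": the turn, a rotation vector about the tool's x, y, z in rad, a list of three; "gripper": the opening, from 0 (shut) to 1 (fully open). A call has 1 to 8 rows; each row is the pose to reach, as a shift and turn from the pose commanded when the call began, along the tool's axes at that moment; what a row does not reach only later rows make up. A row lasts 1/8 s, in which the tool goes at most 62.5 mm and 10.7 degrees, less where a joint would pass 70% of its speed; a pose out of reach is approached as far as the arm can. A call with a gripper value outside its range is refused whole. The fingers move at their own pace and stop on an object; FORCE is the grip in N (left out, the last holds). Time passes only in rows, so rows that repeat a pose let the fingers close. It gives the time, the measured TCP pose, the force, the opening and the grip force at its end, in the units of the state.
- r.state(): the state, without advancing time (a new reading comes with each control period).
- r.camera(name): name is "scene" or "top" or "wrist"; returns a dict with "image" (384x512x3 uint8, red, green, blue), "depth" (384x512 float32, m along the optical axis (not along the pixel's ray), 0 where there is no reading), "camera_matrix" (3x3 intrinsics, pixels), "xyz" and "rotation" of the camera in the world; the wrist camera has in their place "mount" (4x4, takes a point from camera to tool coordinates, whose origin is the TCP and whose axes are the flange's). Camera axes: x right, y up, looking along -z (the intrinsics and any distortion apply to the point x, -y, -z); pixel columns grow to the right and rows downward; lengths in m; the calibration is good to about 2 mm. A picture is of the moment at which its call begins: read the wrist's pose just before it.
- r.close_job(): hands the job in; it is judged then, once.
The state is a dict: "t": time; "joint_pos": joint angles; "joint_vel": joint speeds; "effort": joint torques, N m; "ee_pos": TCP position; "tcp_rot": TCP orientation; "force": force on the tool from outside, world axes, zero at the start; "ft_torque": the same for the moment, N m; "width": finger opening in m; "grasp_force": force on a finger pad.
Only numpy, scipy, OpenCV 4.12 (cv2) and the standard library are available. Lean on these libraries where they do the work, as an engineer would, in place of code of your own. Each camera call takes 0.05 s, during which the arm holds its last target. There are 200 camera calls.

## Working session

There is one attempt and no reset: what is moved stays moved. The work goes in short steps, Python scripts to look and compute and a shell command to move; the robot and the scene stay as the last step left them, time stands still between calls to the robot, and variables do not carry over. Pictures are saved under pics/ and viewed, at most 10 in all, crops included, and the job is handed in when it is done.

```bash
mkdir -p pics; cat > h.py <<'E'
import numpy as np, cv2
from plant import r
from scipy.spatial.transform import Rotation as R
def cam(n):
    s=r.state(); c=r.camera(n)
    Rm=np.array(c.get("rotation",np.eye(3)),float) if n!="wrist" else None
    if n=="wrist":
        T=np.eye(4);T[:3,:3]=R.from_quat(s["tcp_rot"]).as_matrix();T[:3,3]=s["ee_pos"]
        T=T@np.array(c["mount"])
    else:
        if Rm.shape!=(3,3): Rm=R.from_quat(Rm).as_matrix()
        T=np.eye(4);T[:3,:3]=Rm;T[:3,3]=c["xyz"]
    c["T"]=T; return c
def cloud(c):
    K=np.array(c["camera_matrix"]);d=c["depth"];v,u=np.mgrid[:384,:512]
    p=np.stack([(u-K[0,2])/K[0,0]*d,-(v-K[1,2])/K[1,1]*d,-d],-1)
    return p@c["T"][:3,:3].T+c["T"][:3,3]
def save(n,*ims):
    cv2.imwrite("pics/"+n+".png",cv2.cvtColor(np.hstack(ims),cv2.COLOR_RGB2BGR))
E
python3 - <<'E'
from h import *
s=r.state();print({k:np.round(v,3) for k,v in s.items()})
for n in("scene","top","wrist"):
    c=cam(n);print(n,[k for k in c],np.round(c["T"],3).tolist(),np.round(c["camera_matrix"],1).tolist())
    np.savez("c_"+n,**{k:c[k] for k in("image","depth","camera_matrix","T")})
    save(n,c["image"])
E
```

```text
{'t': np.float64(0.0), 'joint_pos': array([-1.194,  0.412, -0.013,  1.597,  0.006,  1.134, -0.082]), 'joint_vel': array([-0.001, -0.001, -0.   ,  0.001,  0.001,  0.   , -0.001]), 'effort': array([ 1.0000e-03, -6.0062e+01,  6.8200e-01, -2.9941e+01,  1.4000e-02,
        1.1000e-02,  0.0000e+00]), 'ee_pos': array([0.269, 0.564, 0.241]), 'tcp_rot': array([ 0.221,  0.975, -0.001, -0.   ]), 'force': array([-0.537, -0.49 ,  0.563]), 'ft_torque': array([ 0.014,  0.005, -0.027]), 'grasp_force': np.float64(0.0), 'width': np.float64(0.085)}
scene ['image', 'depth', 'camera_matrix', 'xyz', 'rotation', 'T'] [[-0.974, -0.169, 0.151, 0.673], [0.227, -0.743, 0.629, 0.791], [0.006, 0.647, 0.762, 1.161], [0.0, 0.0, 0.0, 1.0]] [[401.6, 0.0, 259.7], [0.0, 401.6, 196.2], [0.0, 0.0, 1.0]]
top ['image', 'depth', 'camera_matrix', 'xyz', 'rotation', 'T'] [[-0.458, 0.696, -0.552, -0.347], [-0.889, -0.369, 0.273, 0.392], [-0.014, 0.616, 0.788, 1.373], [0.0, 0.0, 0.0, 1.0]] [[453.6, 0.0, 252.3], [0.0, 453.6, 185.5], [0.0, 0.0, 1.0]]
wrist ['image', 'depth', 'camera_matrix', 'mount', 'T'] [[0.431, -0.853, -0.296, 0.193], [0.902, 0.407, 0.142, 0.602], [-0.001, -0.328, 0.945, 0.373], [0.0, 0.0, 0.0, 1.0]] [[325.9, 0.0, 251.8], [0.0, 325.9, 193.0], [0.0, 0.0, 1.0]]
```

View pics/scene.png

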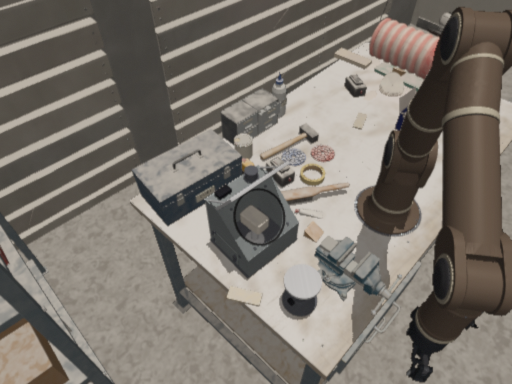

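View pics/top.png

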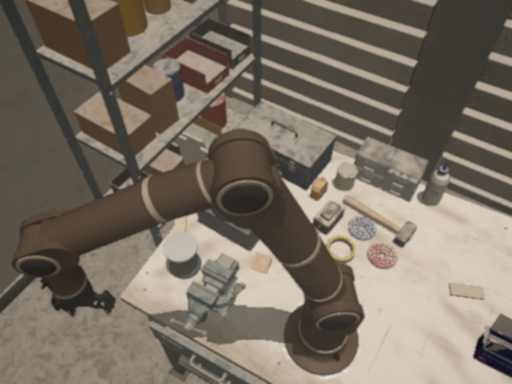

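The scene view shows the port at about (262,216) with the block inside at (255,220), the stand table at (302,282), and the tape measure behind the cabinet near (280,168). In the top view the arm hides the cabinet, and the table is at (181,248).

```bash
python3 - <<'E'
from h import *
c=dict(np.load("c_scene.npz"));P=cloud(c);im=c["image"]
for (u,v) in [(255,220),(250,215),(262,225),(302,282),(262,195),(262,243),(232,262),(215,230),(295,235),(240,275),(265,160),(280,168)]:
    print((u,v),P[v,u].round(3),im[v,u])
# table
m=np.zeros((384,512),bool);m[262:300,280:325]=1
q=P[m];q=q[(q[:,2]>.085)&(q[:,2]<.14)];print("table",len(q),np.median(q[:,2]),q[:,:2].mean(0),q.min(0),q.max(0))
for z in np.arange(.08,.14,.005):print(z.round(3),((q[:,2]>=z)&(q[:,2]<z+.005)).sum(),end="; ")
# block top
m[:]=0;m[195:245,235:285]=1
q=P[m&(im.min(2)>0)];q=q[(q[:,2]>.13)&(q[:,2]<.155)];print("\nblk",len(q),np.median(q[:,2]))
crop=cv2.resize(im[150:320,190:340],None,fx=4,fy=3.5,interpolation=cv2.INTER_CUBIC)
save("crop",cv2.resize(im[150:320,190:340],None,fx=3.5,fy=3.5,interpolation=cv2.INTER_CUBIC))
E
```

```text
(255, 220) [0.508 0.043 0.142] [117 111 104]
(250, 215) [0.519 0.023 0.146] [119 113 105]
(262, 225) [0.489 0.062 0.134] [128 122 113]
(302, 282) [0.422 0.276 0.124] [194 191 189]
(262, 195) [ 0.453 -0.092  0.096] [63 64 64]
(262, 243) [0.502 0.117 0.118] [84 83 83]
(232, 262) [0.598 0.101 0.014] [67 67 66]
(215, 230) [0.636 0.023 0.1  ] [60 62 62]
(295, 235) [0.374 0.062 0.042] [63 66 64]
(240, 275) [ 0.581  0.144 -0.003] [169 162 152]
(265, 160) [ 0.377 -0.353 -0.   ] [148 141 133]
(280, 168) [0.429 0.02  0.337] [169 166 164]
table 1070 0.12414105618697957 [0.42096814 0.2758117 ] [0.36508741 0.21680869 0.11307665] [0.47435869 0.32757852 0.13016633]
0.08 0; 0.085 0; 0.09 0; 0.095 0; 0.1 0; 0.105 0; 0.11 4; 0.115 36; 0.12 674; 0.125 355; 0.13 1; 0.135 0; 0.14 0; 
blk 561 0.14269704574516595
```

View pics/crop.png

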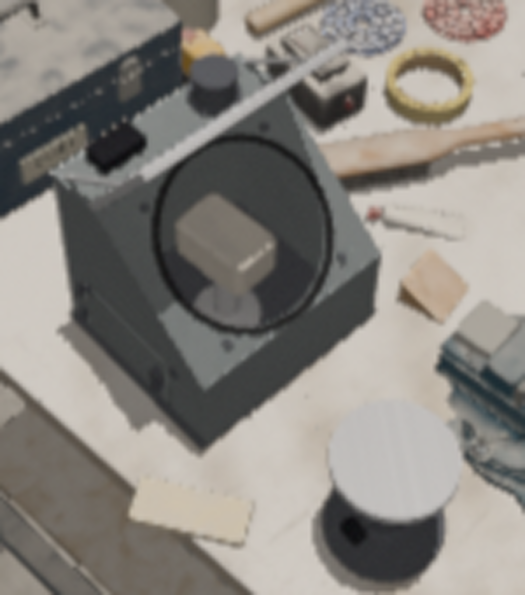

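The crop shows the block's top face with corners near crop px (178,235), (212,195), (274,243), (238,272). The front wall's upper edge runs from (207,390) to (380,258), and the port ring is centred near (243,233).

```bash
python3 - <<'E'
from h import *
c=dict(np.load("c_scene.npz"));P=cloud(c);im=c["image"];K=c["camera_matrix"];T=c["T"]
def ray(u,v,z):
    d=T[:3,:3]@np.array([(u-K[0,2])/K[0,0],-(v-K[1,2])/K[1,1],-1]);return T[:3,3]+d*(z-T[2,3])/d[2]
f=lambda x,y:(190+(x+.5)/3.5-.5,150+(y+.5)/3.5-.5)
a,b=[ray(*f(*p),.105) for p in((207,390),(380,258))];print("sill",a,b,np.linalg.norm(a-b))
a0,b0=[ray(*f(*p),.0) for p in((200,450),(375,315))];print("base",a0,b0,np.linalg.norm(a0-b0))
B=np.array([ray(*f(*p),.142) for p in((178,235),(212,195),(274,243),(238,272))]);print("blk",B.round(3),B.mean(0),[np.linalg.norm(B[i]-B[i-1]).round(3) for i in range(4)])
for i in range(4):
    d=B[i]-B[i-1];print(np.arctan2(d[1],d[0]))
# depth: block
m=np.zeros((384,512),bool);m[195:240,236:275]=1
w=m&(P[...,2]>.137)&(P[...,2]<.149)&(im[...,0]>im[...,2].astype(int)+5)
cn,_=cv2.findContours(w.astype(np.uint8),cv2.RETR_EXTERNAL,cv2.CHAIN_APPROX_NONE);k=max(cn,key=cv2.contourArea)[:,0]
pts=np.array([ray(u,v,.142)[:2] for u,v in k],np.float32)*1000
print("rect",cv2.minAreaRect(pts),np.median(P[w][:,2]))
# cabinet plane: panel
d=(b-a)[:2];ex=-np.array([-d[1],d[0]])/np.linalg.norm(d)
mid=(a[:2]+b[:2])/2; 
if ex[1]>0: ex=-ex
print("cab x axis",ex,np.arctan2(ex[1],ex[0]),"origin",mid+ex*.1)
# table fit
g=np.zeros_like(m);g[255:305,275:330]=1
w=g&(im.min(2)>150)&(P[...,2]>.11)&(P[...,2]<.135)
cn,_=cv2.findContours(w.astype(np.uint8),cv2.RETR_EXTERNAL,cv2.CHAIN_APPROX_NONE);k=max(cn,key=cv2.contourArea)[:,0]
z=np.median(P[w][:,2]);pts=np.array([ray(u,v,z)[:2] for u,v in k],np.float32)*1000
print("table",z,cv2.minEnclosingCircle(pts),cv2.fitEllipse(pts))
E
```

```text
sill [0.55420133 0.16358326 0.105     ] [0.36719275 0.06064324 0.105     ] 0.21346863472217315
base [0.56204449 0.16220644 0.        ] [0.36176735 0.05430719 0.        ] 0.22749325463690084
blk [[ 0.55   0.02   0.142]
 [ 0.51  -0.019  0.142]
 [ 0.467  0.049  0.142]
 [ 0.506  0.073  0.142]] [0.50819213 0.03088073 0.142     ] [np.float64(0.069), np.float64(0.056), np.float64(0.08), np.float64(0.046)]
-0.8736512703596337
-2.3707652918751205
2.139559672626106
0.5565172374374727
rect ((508.112548828125, 27.42391014099121), (55.858768463134766, 84.69342041015625), 34.50106430053711) 0.14279624569315041
cab x axis [ 0.48222552 -0.87604711] -1.067602971351337 origin [0.50891959 0.02450854]
table 0.12426493700737307 ((419.103759765625, 272.4457092285156), 55.08853530883789) ((419.42401123046875, 272.460205078125), (104.87889099121094, 107.55106353759766), 57.03644943237305)
```

```bash
cat >> h.py <<'E'
a=np.deg2rad(-55.5);L=np.array([np.cos(a),np.sin(a),0]);Z=np.array([0,0,1.]);C=np.array([.508,.0275,.121])
def axes(t=40):
    t=np.deg2rad(t);z=np.sin(t)*L-np.cos(t)*Z;x=-(np.cos(t)*L+np.sin(t)*Z);return np.stack([x,np.cross(z,x),z],1)
def delta(p,Rt=None):
    s=r.state();R0=R.from_quat(s["tcp_rot"]).as_matrix();Rt=axes() if Rt is None else Rt
    print("slide",((p-s["ee_pos"])@R0*1000).round(1),"rot",R.from_matrix(R0.T@Rt).as_rotvec().round(3))
def st():
    s=r.state();print("t",s["t"].round(2),"q",np.round(s["joint_pos"],2),"p",s["ee_pos"].round(4),"F",s["force"].round(1),"w",s["width"].round(4),"g",s["grasp_force"].round(1))
n=-axes()[:,2]
TG=C+.003*L+.005*Z-.008*n
E
python3 -c "
from h import *
print(TG,n);delta(TG+.22*n)"
```

```text
[0.51261185 0.02078972 0.11987164] [-0.36407891  0.5297381   0.76604444]
slide [-331.3 -314.6  -46.3] rot [ 0.182 -0.681  0.503]
```

```bash
python3 -m creep '[{"slide":[-20,-20,-20],"rotation":[0.015,-0.06,0.04],"gripper":1},{"slide":[-45,-45,-30],"rotation":[0.035,-0.13,0.095],"gripper":1},{"slide":[-75,-72,-38],"rotation":[0.055,-0.2,0.15],"gripper":1},{"slide":[-105,-100,-42],"rotation":[0.075,-0.28,0.2],"gripper":1},{"slide":[-135,-130,-45],"rotation":[0.095,-0.35,0.26],"gripper":1},{"slide":[-160,-155,-46],"rotation":[0.11,-0.42,0.31],"gripper":1},{"slide":[-180,-170,-46],"rotation":[0.13,-0.48,0.355],"gripper":1},{"slide":[-185,-175,-46],"rotation":[0.14,-0.53,0.39],"gripper":1}]'; python3 -c "
from h import *
st();delta(TG+.22*n)"
```

```text
t: 1.15
ee_pos: [0.3613, 0.325, 0.2884]
tcp_rot: [0.396, 0.878, -0.125, 0.239]
force: [0.2, -0.9, 0.4]
width: 0.0856
grasp_force: 0.0Traceback (most recent call last):
  File "<string>", line 3, in <module>
    st();delta(TG+.22*n)
    ~~^^
  File "h.py", line 27, in st
    s=r.state();print("t",s["t"].round(2),"q",np.round(s["joint_pos"],2),"p",s["ee_pos"].round(4),"F",s["force"].round(1),"w",s["width"].round(4),"g",s["grasp_force"].round(1))
                          ^^^^^^^^^^^^
AttributeError: 'float' object has no attribute 'round'
```

```bash
sed -i '/^def st/,/^ *s=r.state();print("t"/d' h.py; cat >> h.py <<'E'
def st():
    s=r.state();print({k:np.round(s[k],4).tolist() for k in("t","joint_pos","ee_pos","force","width","grasp_force")})
E
python3 -c "
from h import *
st();delta(TG+.22*n)"
```

```text
{'t': 1.15, 'joint_pos': [-1.3055, 0.2473, 0.1704, 1.8451, 0.4531, 1.3432, -0.5815], 'ee_pos': [0.3613, 0.325, 0.2884], 'force': [0.2311, -0.8544, 0.3911], 'width': 0.0856, 'grasp_force': 0.0}
slide [-160.   -69.1   99.6] rot [ 0.041 -0.15   0.109]
```

```bash
python3 -m creep '[{"slide":[-25,-11,15],"rotation":[0.01,-0.03,0.02],"gripper":1},{"slide":[-55,-24,34],"rotation":[0.02,-0.06,0.04],"gripper":1},{"slide":[-90,-39,56],"rotation":[0.03,-0.1,0.07],"gripper":1},{"slide":[-120,-52,75],"rotation":[0.035,-0.13,0.09],"gripper":1},{"slide":[-145,-63,90],"rotation":[0.041,-0.15,0.109],"gripper":1},{"slide":[-160,-69,99.6],"rotation":[0.041,-0.15,0.109],"gripper":1},{"slide":[-160,-69,99.6],"rotation":[0.041,-0.15,0.109],"gripper":1},{"slide":[-160,-69,99.6],"rotation":[0.041,-0.15,0.109],"gripper":1}]'; python3 - <<'E'
from h import *
st();delta(TG+.22*n);delta(TG)
c=cam("wrist");P=cloud(c);im=c["image"]
save("w1",im)
w=(P[...,2]>.135)&(P[...,2]<.15)&(np.linalg.norm(P[...,:2]-C[:2],axis=-1)<.07)&(im[...,0]>im[...,2].astype(int)+5)
q=(P[w][:,:2]*1000).astype(np.float32);print(len(q))
if len(q)>20:
    cn,_=cv2.findContours(w.astype(np.uint8),cv2.RETR_EXTERNAL,cv2.CHAIN_APPROX_NONE);k=max(cn,key=cv2.contourArea)[:,0]
    print(cv2.minAreaRect((P[k[:,1],k[:,0],:2]*1000).astype(np.float32)),np.median(P[w][:,2]))
E
```

```text
t: 2.15
ee_pos: [0.4325, 0.1404, 0.288]
tcp_rot: [0.436, 0.833, -0.158, 0.302]
force: [0.2, -0.8, 1.4]
width: 0.0854
grasp_force: 0.0
{'t': 2.15, 'joint_pos': [-1.1753, 0.1317, 0.292, 2.0711, 0.6673, 1.244, -0.5945], 'ee_pos': [0.4325, 0.1404, 0.288], 'force': [0.1938, -0.7881, 1.3724], 'width': 0.0854, 'grasp_force': 0.0}
slide [-2.2 -1.7  1.3] rot [ 0.003 -0.003  0.003]
slide [ -2.9  -2.4 221.3] rot [ 0.003 -0.003  0.003]
2437
((507.7623291015625, 28.21258544921875), (54.72062301635742, 81.35910034179688), 34.12128829956055) 0.14138302794688062
```

View pics/w1.png

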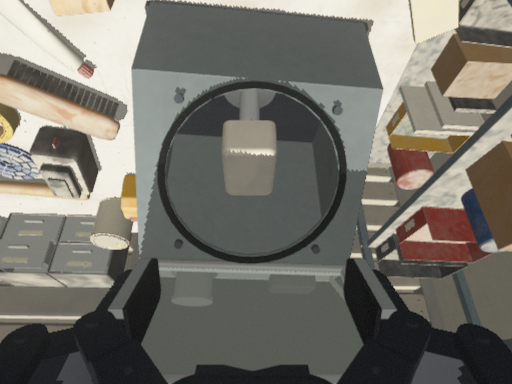

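The wrist view shows the block at (248,158), inside the port ring centred near (252,172). The fingers straddle it symmetrically and its position agrees with the scene estimate, so I'm going in.

```bash
python3 -m creep '[{"slide":[-3,-2.4,15],"rotation":[0.003,-0.003,0.003],"gripper":1},{"slide":[-3,-2.4,40],"rotation":[0.003,-0.003,0.003],"gripper":1},{"slide":[-3,-2.4,65],"rotation":[0.003,-0.003,0.003],"gripper":1},{"slide":[-3,-2.4,90],"rotation":[0.003,-0.003,0.003],"gripper":1},{"slide":[-3,-2.4,115],"rotation":[0.003,-0.003,0.003],"gripper":1},{"slide":[-3,-2.4,135],"rotation":[0.003,-0.003,0.003],"gripper":1},{"slide":[-3,-2.4,150],"rotation":[0.003,-0.003,0.003],"gripper":1},{"slide":[-3,-2.4,150],"rotation":[0.003,-0.003,0.003],"gripper":1}]'; python3 - <<'E'
from h import *
st();delta(TG)
E
```

```text
t: 3.2
ee_pos: [0.4861, 0.0556, 0.1738]
tcp_rot: [0.438, 0.831, -0.161, 0.302]
force: [0.1, 0.0, 0.4]
width: 0.0855
grasp_force: 0.0
{'t': 3.2, 'joint_pos': [-1.0156, 0.3108, 0.3888, 2.214, 0.8114, 0.8609, -0.6536], 'ee_pos': [0.4861, 0.0556, 0.1738], 'force': [0.0924, 0.0213, 0.4028], 'width': 0.0855, 'grasp_force': 0.0}
slide [ 1.2  2.4 69.4] rot [-0.004  0.001  0.   ]
```

```bash
python3 -m creep '[{"slide":[1,2,10],"rotation":[-0.004,0.001,0],"gripper":1},{"slide":[1,2,24],"rotation":[-0.004,0.001,0],"gripper":1},{"slide":[1,2,38],"rotation":[-0.004,0.001,0],"gripper":1},{"slide":[1,2,50],"rotation":[-0.004,0.001,0],"gripper":1},{"slide":[1,2,60],"rotation":[-0.004,0.001,0],"gripper":1},{"slide":[1,2,69],"rotation":[-0.004,0.001,0],"gripper":1},{"slide":[1,2,69],"rotation":[-0.004,0.001,0],"gripper":1},{"slide":[1,2,69],"rotation":[-0.004,0.001,0],"gripper":1}]'; python3 - <<'E'
from h import *
st();delta(TG)
save("w2",cam("wrist")["image"])
E
```

```text
t: 4.2
ee_pos: [0.5129, 0.0222, 0.1213]
tcp_rot: [0.437, 0.832, -0.158, 0.303]
force: [1.0, 0.5, 0.2]
width: 0.0851
grasp_force: 0.0
{'t': 4.2, 'joint_pos': [-0.9403, 0.4337, 0.4319, 2.2402, 0.9136, 0.6777, -0.7232], 'ee_pos': [0.5129, 0.0222, 0.1213], 'force': [1.0077, 0.5006, 0.1606], 'width': 0.0851, 'grasp_force': 0.0}
slide [ 0.2 -1.   1.8] rot [ 0.003 -0.    -0.001]
```

View pics/w2.png

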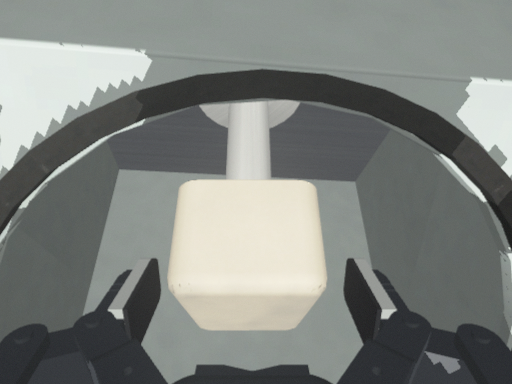

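The block (168–327 px) sits between the pads (158 and 345 px), centred to within about 1–2 mm. Closing now.

```bash
python3 -m creep '[{"slide":[0,0,0],"rotation":[0,0,0],"gripper":0.75},{"slide":[0,0,0],"rotation":[0,0,0],"gripper":0.65},{"slide":[0,0,0],"rotation":[0,0,0],"gripper":0.55},{"slide":[0,0,0],"rotation":[0,0,0],"gripper":0.4},{"slide":[0,0,0],"rotation":[0,0,0],"gripper":0.3},{"slide":[0,0,0],"rotation":[0,0,0],"gripper":0.3},{"slide":[0,0,0],"rotation":[0,0,0],"gripper":0.3},{"slide":[0,0,0],"rotation":[0,0,0],"gripper":0.3}]' 70
```

```text
t: 5.25
ee_pos: [0.5124, 0.0218, 0.1216]
tcp_rot: [0.438, 0.832, -0.158, 0.303]
force: [-5.4, 1.0, 7.3]
width: 0.054
grasp_force: 72.4
```

```bash
python3 -m creep '[{"slide":[0,0,-4],"rotation":[0,0,0],"gripper":0.3},{"slide":[0,0,-10],"rotation":[0,0,0],"gripper":0.3},{"slide":[0,0,-20],"rotation":[0,0,0],"gripper":0.3},{"slide":[0,0,-32],"rotation":[0,0,0],"gripper":0.3},{"slide":[0,0,-45],"rotation":[0,0,0],"gripper":0.3},{"slide":[0,0,-58],"rotation":[0,0,0],"gripper":0.3},{"slide":[0,0,-68],"rotation":[0,0,0],"gripper":0.3},{"slide":[0,0,-70],"rotation":[0,0,0],"gripper":0.3}]'; python3 - <<'E'
from h import *
st();delta(TG+.07*n);delta(TG+.22*n)
save("w3",cam("wrist")["image"])
E
```

```text
t: 6.25
ee_pos: [0.4872, 0.0597, 0.1754]
tcp_rot: [0.437, 0.832, -0.157, 0.303]
force: [-0.6, 0.3, -4.6]
width: 0.0545
grasp_force: 74.2
{'t': 6.25, 'joint_pos': [-1.0198, 0.3071, 0.3877, 2.2113, 0.8111, 0.8607, -0.6547], 'ee_pos': [0.4872, 0.0597, 0.1754], 'force': [-0.6066, 0.262, -4.5794], 'width': 0.0545, 'grasp_force': 74.1706}
slide [ 0.1 -1.1  2.4] rot [ 0.004 -0.001 -0.001]
slide [   0.3   -0.5 -147.6] rot [ 0.004 -0.001 -0.001]
```

View pics/w3.png

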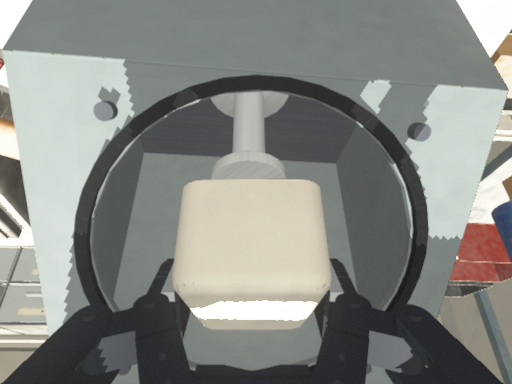

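The block (175–330 px) is off the pedestal disc (250,165) and level, with the ring clear all round. Continuing out along the axis.

```bash
python3 -m creep '[{"slide":[0,0,-12],"rotation":[0,0,0],"gripper":0.3},{"slide":[0,0,-30],"rotation":[0,0,0],"gripper":0.3},{"slide":[0,0,-52],"rotation":[0,0,0],"gripper":0.3},{"slide":[0,0,-75],"rotation":[0,0,0],"gripper":0.3},{"slide":[0,0,-98],"rotation":[0,0,0],"gripper":0.3},{"slide":[0,0,-120],"rotation":[0,0,0],"gripper":0.3},{"slide":[0,0,-135],"rotation":[0,0,0],"gripper":0.3},{"slide":[0,0,-140],"rotation":[0,0,0],"gripper":0.3}]'; python3 - <<'E'
from h import *
st()
TB=np.array([.4195,.2725,.124])
# TCP relative to block bottom centre at grasp
off=np.array([.5124,.0218,.1216])-np.array([.508,.0278,.0995])
print(off);delta(TB+off+[0,0,.05]);delta(TB+off)
E
```

```text
t: 7.3
ee_pos: [0.4357, 0.1335, 0.2827]
tcp_rot: [0.437, 0.832, -0.157, 0.303]
force: [1.7, -0.5, -4.6]
width: 0.0539
grasp_force: 74.5
{'t': 7.3, 'joint_pos': [-1.1719, 0.1343, 0.3041, 2.0846, 0.6765, 1.2237, -0.5981], 'ee_pos': [0.4357, 0.1335, 0.2827], 'force': [1.7109, -0.468, -4.5582], 'width': 0.0539, 'grasp_force': 74.4644}
[ 0.0044 -0.006   0.0221]
slide [144.8  65.6  -8. ] rot [ 0.004 -0.001 -0.   ]
slide [176.9  65.4  30.3] rot [ 0.004 -0.001 -0.   ]
```

```bash
python3 -m creep '[{"slide":[8,4,-6],"rotation":[0,0,0],"gripper":0.3},{"slide":[25,13,-10],"rotation":[0,0,0],"gripper":0.3},{"slide":[50,26,-12],"rotation":[0.002,0,0],"gripper":0.3},{"slide":[75,39,-12],"rotation":[0.004,-0.001,0],"gripper":0.3},{"slide":[100,52,-10],"rotation":[0.004,-0.001,0],"gripper":0.3},{"slide":[125,61,-8],"rotation":[0.004,-0.001,0],"gripper":0.3},{"slide":[140,65,-8],"rotation":[0.004,-0.001,0],"gripper":0.3},{"slide":[145,65,-8],"rotation":[0.004,-0.001,0],"gripper":0.3}]'; python3 - <<'E'
from h import *
st()
TB=np.array([.4195,.2725,.124])
off=np.array([.0044,-.006,.0221])
delta(TB+off);delta(TB+off+[0,0,.012])
c=cam("scene");P=cloud(c);im=c["image"]
save("s2",cv2.resize(im[190:330,230:370],None,fx=3,fy=3))
E
```

```text
t: 8.3
ee_pos: [0.4232, 0.2663, 0.1942]
tcp_rot: [0.437, 0.832, -0.16, 0.303]
force: [0.0, -0.6, -3.8]
width: 0.0542
grasp_force: 74.5
{'t': 8.3, 'joint_pos': [-1.2565, 0.4187, 0.2385, 1.9513, 0.582, 1.173, -0.7586], 'ee_pos': [0.4232, 0.2663, 0.1942], 'force': [0.0347, -0.5569, -3.7683], 'width': 0.0542, 'grasp_force': 74.4879}
slide [30.8  0.8 37. ] rot [-0.002  0.001  0.001]
slide [23.   0.8 27.8] rot [-0.002  0.001  0.001]
```

View pics/s2.png

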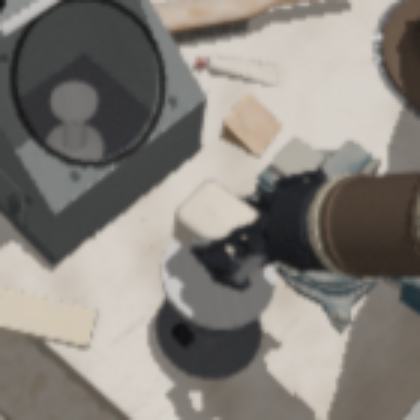

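The block is held level over the table and the pedestal is bare. Lowering it quickly to within 12 mm, then in small steps to feel contact.

```bash
python3 -m creep '[{"slide":[3,0.4,4],"rotation":[-0.002,0.001,0],"gripper":0.3},{"slide":[8,0.8,10],"rotation":[-0.002,0.001,0],"gripper":0.3},{"slide":[14,0.8,17],"rotation":[-0.002,0.001,0],"gripper":0.3},{"slide":[19,0.8,23],"rotation":[-0.002,0.001,0],"gripper":0.3},{"slide":[23,0.8,27],"rotation":[-0.002,0.001,0],"gripper":0.3},{"slide":[23,0.8,27.5],"rotation":[-0.002,0.001,0],"gripper":0.3},{"slide":[23,0.8,27.5],"rotation":[-0.002,0.001,0],"gripper":0.3}]';  python3 -m creep '[{"slide":[0.6,0,0.8],"rotation":[0,0,0],"gripper":0.3},{"slide":[1.3,0,1.5],"rotation":[0,0,0],"gripper":0.3},{"slide":[1.9,0,2.3],"rotation":[0,0,0],"gripper":0.3},{"slide":[2.6,0,3.1],"rotation":[0,0,0],"gripper":0.3},{"slide":[3.2,0,3.8],"rotation":[0,0,0],"gripper":0.3},{"slide":[3.2,0,3.8],"rotation":[0,0,0],"gripper":0.3}]'; python3 -c "
from h import *
st();delta(np.array([.4239,.2665,.1461]))"
```

```text
t: 9.22
ee_pos: [0.4244, 0.266, 0.1595]
tcp_rot: [0.438, 0.832, -0.159, 0.303]
force: [0.7, 0.3, -4.3]
width: 0.0543
grasp_force: 74.5
t: 9.98
ee_pos: [0.4243, 0.266, 0.1544]
tcp_rot: [0.438, 0.832, -0.159, 0.303]
force: [-0.6, -0.8, -3.7]
width: 0.0545
grasp_force: 74.5
{'t': 9.975, 'joint_pos': [-1.2512, 0.4784, 0.2371, 1.9792, 0.5923, 1.0938, -0.8062], 'ee_pos': [0.4243, 0.266, 0.1544], 'force': [-0.6051, -0.7531, -3.6526], 'width': 0.0545, 'grasp_force': 74.4882}
slide [ 5.8 -0.   5.9] rot [ 0.001 -0.    -0.   ]
```

```bash
python3 -m creep '[{"slide":[0.6,0,0.8],"rotation":[0,0,0],"gripper":0.3},{"slide":[1.3,0,1.5],"rotation":[0,0,0],"gripper":0.3},{"slide":[1.9,0,2.3],"rotation":[0,0,0],"gripper":0.3},{"slide":[2.6,0,3.1],"rotation":[0,0,0],"gripper":0.3},{"slide":[3.2,0,3.8],"rotation":[0,0,0],"gripper":0.3},{"slide":[3.2,0,3.8],"rotation":[0,0,0],"gripper":0.3}]'
```

```text
t: 10.72
ee_pos: [0.4243, 0.266, 0.1495]
tcp_rot: [0.438, 0.832, -0.159, 0.303]
force: [-0.2, -0.2, -4.5]
width: 0.0544
grasp_force: 74.5
```

```bash
python3 -m creep '[{"slide":[0.6,0,0.8],"rotation":[0,0,0],"gripper":0.3},{"slide":[0.6,0,0.8],"rotation":[0,0,0],"gripper":0.3}]'
```

```text
t: 10.98
ee_pos: [0.4244, 0.266, 0.1485]
tcp_rot: [0.438, 0.832, -0.159, 0.303]
force: [-0.1, 0.1, -4.0]
width: 0.0543
grasp_force: 74.5
```

```bash
python3 -m creep '[{"slide":[0.6,0,0.8],"rotation":[0,0,0],"gripper":0.3},{"slide":[0.6,0,0.8],"rotation":[0,0,0],"gripper":0.3}]'
```

```text
t: 11.22
ee_pos: [0.4244, 0.2659, 0.1475]
tcp_rot: [0.438, 0.832, -0.159, 0.303]
force: [0.8, -0.1, -4.5]
width: 0.0539
grasp_force: 74.5
```

```bash
python3 -m creep '[{"slide":[0.6,0,0.8],"rotation":[0,0,0],"gripper":0.3},{"slide":[0.6,0,0.8],"rotation":[0,0,0],"gripper":0.3}]'
```

```text
t: 11.48
ee_pos: [0.4244, 0.2658, 0.1465]
tcp_rot: [0.438, 0.832, -0.159, 0.303]
force: [-0.3, -0.7, -4.3]
width: 0.0543
grasp_force: 74.5
```

```bash
python3 -m creep '[{"slide":[0.6,0,0.8],"rotation":[0,0,0],"gripper":0.3},{"slide":[0.6,0,0.8],"rotation":[0,0,0],"gripper":0.3}]'
```

```text
t: 11.72
ee_pos: [0.4244, 0.2658, 0.1454]
tcp_rot: [0.438, 0.832, -0.159, 0.303]
force: [-0.9, 0.1, -3.9]
width: 0.0543
grasp_force: 74.5
```

```bash
python3 -m creep '[{"slide":[0.3,0,0.4],"rotation":[0,0,0],"gripper":0.3},{"slide":[0.3,0,0.4],"rotation":[0,0,0],"gripper":0.3}]'
```

```text
t: 11.98
ee_pos: [0.4245, 0.2659, 0.1452]
tcp_rot: [0.438, 0.832, -0.159, 0.303]
force: [-1.4, 0.5, -1.4]
width: 0.0543
grasp_force: 74.9
```

```bash
python3 -m creep '[{"slide":[0.3,0,0.4],"rotation":[0,0,0],"gripper":0.3},{"slide":[0.3,0,0.4],"rotation":[0,0,0],"gripper":0.3}]'; python3 -c "
from h import *
print(r.state()['ft_torque'])"
```

```text
t: 12.22
ee_pos: [0.4245, 0.2658, 0.1452]
tcp_rot: [0.438, 0.831, -0.159, 0.303]
force: [-3.9, 0.8, 5.4]
width: 0.0542
grasp_force: 75.7
[ 0.13179514  0.50134073 -0.30313685]
```

It has touched: net contact is about 10 N. Releasing slowly.

```bash
python3 -m creep '[{"slide":[0,0,0],"rotation":[0,0,0],"gripper":0.63},{"slide":[0,0,0],"rotation":[0,0,0],"gripper":0.68},{"slide":[0,0,0],"rotation":[0,0,0],"gripper":0.75},{"slide":[0,0,0],"rotation":[0,0,0],"gripper":0.85},{"slide":[0,0,0],"rotation":[0,0,0],"gripper":1},{"slide":[0,0,0],"rotation":[0,0,0],"gripper":1},{"slide":[0,0,0],"rotation":[0,0,0],"gripper":1}]'; python3 - <<'E'
from h import *
st(); save("w4",cam("wrist")["image"])
E
```

```text
t: 13.1
ee_pos: [0.4245, 0.2658, 0.1445]
tcp_rot: [0.438, 0.832, -0.159, 0.303]
force: [0.5, 0.7, 0.3]
width: 0.0854
grasp_force: 0.0
{'t': 13.1, 'joint_pos': [-1.2501, 0.4943, 0.2369, 1.9849, 0.5951, 1.075, -0.818], 'ee_pos': [0.4245, 0.2658, 0.1445], 'force': [0.5496, 0.7495, 0.3347], 'width': 0.0854, 'grasp_force': 0.0}
```

View pics/w4.png

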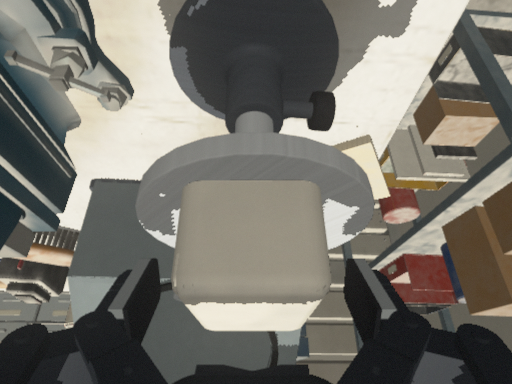

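The block lies flat on the table, centred sideways (block 178–330 px, table 138–374 px), with both pads clear. Backing out along the tool axis, then checking the centring.

```bash
python3 -m creep '[{"slide":[0,0,-5],"rotation":[0,0,0],"gripper":1},{"slide":[0,0,-18],"rotation":[0,0,0],"gripper":1},{"slide":[0,0,-35],"rotation":[0,0,0],"gripper":1},{"slide":[0,0,-60],"rotation":[0,0,0],"gripper":1},{"slide":[0,0,-85],"rotation":[0,0,0],"gripper":1},{"slide":[0,0,-108],"rotation":[0,0,0],"gripper":1},{"slide":[0,0,-120],"rotation":[0,0,0],"gripper":1},{"slide":[0,0,-120],"rotation":[0,0,0],"gripper":1}]'; python3 - <<'E'
from h import *
st()
c=cam("wrist");P=cloud(c);im=c["image"]
ctr=np.array([.4195,.2725]);near=np.linalg.norm(P[...,:2]-ctr,axis=-1)<.075
w=near&(P[...,2]>.155)&(P[...,2]<.177)
q=P[w];print("top z",np.median(q[:,2]),cv2.minAreaRect((q[:,:2]*1000).astype(np.float32)))
A=np.c_[q[:,:2],np.ones(len(q))];print("slope",np.linalg.lstsq(A,q[:,2],rcond=None)[0])
t=P[near&(P[...,2]>.115)&(P[...,2]<.132)];print("table",len(t),np.median(t[:,2]),cv2.minEnclosingCircle((t[:,:2]*1000).astype(np.float32)))
s=cam("scene");save("s3",cv2.resize(im,(400,300)),cv2.resize(s["image"][190:310,230:390],(400,300)))
E
```

```text
t: 14.15
ee_pos: [0.3805, 0.3302, 0.237]
tcp_rot: [0.437, 0.832, -0.158, 0.303]
force: [-0.6, -0.3, -0.5]
width: 0.0853
grasp_force: 0.0
{'t': 14.15, 'joint_pos': [-1.3448, 0.4071, 0.2026, 1.8359, 0.5203, 1.3352, -0.7767], 'ee_pos': [0.3805, 0.3302, 0.237], 'force': [-0.5664, -0.3256, -0.4849], 'width': 0.0853, 'grasp_force': 0.0}
top z 0.16500899895132032 ((420.874755859375, 273.2547607421875), (54.83007049560547, 82.1461410522461), 34.90891647338867)
slope [ 0.03014551 -0.04502126  0.16413779]
table 5413 0.12323983131844438 ((421.505859375, 274.95269775390625), 55.420841217041016)
```

View pics/s3.png

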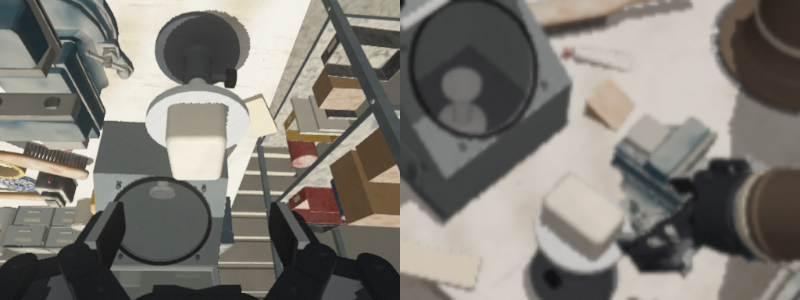

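The block is within about 2 mm of the table's middle, flat (its top is 42 mm above the table), and the robot is clear of everything.

```bash
python3 -c "
from plant import r
print(r.close_job())"
```

```text
the job is handed in; nothing more can be done
None
```

I brought the stone block out through the port and lowered it until it touched the stand's table (about 10 N) before letting go. It lies flat within about 2 mm of the middle; no force reading suggested a knock on the cabinet, the robot never went near the tape measure, and I handed the job in at about 14 s.

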